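# Fish the brass check weight out of its deep bay and set it on the scale

### The job

The fruit scale has to be checked: take the long hook picker from its wooden stand, use it to fish the brass weight out of its deep bay by the wire bail, and set the weight down upright in the middle of the scale's pan. Then unhook it and hang the picker back in its stand as it was, leaving the steel weight alone in its bay; do not touch the brass weight with the fingers.

Things in the scene. Friction and masses are not known exactly. Their poses are not given: they have to be found in the camera images.
- picker_grip (a point): Grip point on the axis of the picker's upright red handle (26 x 24 mm in x, y; 29 mm of it above the point, 33 below). Under it a guard plate 70 x 50 x 6 mm (x -23 to +47 from the axis), underside 39 mm below the point, rests on the fixed stand's top board, 125 mm high, over a hole 46 x 30 mm centred 12 mm ahead (+x). z up, +x the way the hook points. 0.12 kg.
- hook (a point): Middle of the foot of the picker's J hook: 12 mm ahead (+x) of the handle's axis, 142 mm below picker_grip. All 6 mm wire: the straight rod comes down on the handle's axis (12 mm behind this point), the foot runs +x from it, and a tip turns up 12 mm ahead of this point. Tip's top 13 mm above the foot's centreline, its front 15 mm ahead of this point. Axes as the picker's.
- brass_weight_bail (a point): Brass check weight, 0.25 kg: disc 42 mm across, 22 mm high, with an upright 6 mm wire bail: legs 34 mm apart (y), joined by a roof peaking in the middle. The point is the wire's centre at the peak, 62 mm above the underside; opening under it 37 mm high, 28 wide. z up, x across the bail. It stands in a bay: 52 mm free from bail to wall on its -x side, 32 on +x.
- steel_weight_bail (a point): The same point on the bystander: a grey steel weight of the same shape, in another bay. The fixed blue and clear rack has three bays side by side, each 84 mm long (roughly the weights' x, within 8 degrees) and 56 wide inside, walls 6 mm; rim 132 mm above the table, bay floors 6 mm. The third bay holds a small jar with a red cap, below the rim.
- pan (a point): Centre of the top of the white scale's round steel pan: 132 mm across, level, fixed, 60 mm above the table. The display on its -x side is lower than the pan. Scale and picker stand may be on either side of the rack.

How it is judged:
By the outcome, as a careful person would: the job done as asked, in the order asked, and still so for the second after the job is handed in, with the robot touching nothing.
It also fails if it takes over 64 s, if anything falls off the work surface, if the arm or the gripper's body presses on something with over 40 N, if the wrist force passes 120 N, or if a joint passes its speed limit or range.

### The arm

A 6-joint arm with a two-finger parallel gripper is mounted at the origin on the work surface. World frame = base frame: x ahead of the robot, y to its left, z up, the work surface at z = 0. Lengths are in m, angles in rad, forces in N, time in s.
With the tool pointing down it reaches from about 0.3 to 0.875 m from the base axis. Payload 6.4 kg.
Tool frame: the origin (TCP) lies midway between the tips of the shut fingers; the grasp point (between the pads) lies 19 mm behind it (ctrl.tcp_to_grasp is the distance from the TCP to the grasp point, in m); z points along the fingers, y is the direction in which the jaws open and shut (so a half turn about z gives the same grasp; the last joint's range is limited). The gripper opens to 85 mm and grips with 20 to 120 N. Pads are 22 mm wide; open, the fingers measure 114 mm over their backs; the gripper's body (76 mm by 85 mm) begins 54 mm behind the grasp point. The pads swing forward as they close: fully open they stand 13 mm farther back than shut.
Start: joints at [0.979, 0.181, 1.607, -0, 1.354, -0.206], TCP at [0.216, 0.533, 0.231] pointing down, gripper open.
Joint ranges: [-2.99, 2.99], [-0.89, 2.07], [0.3, 2.58], [-1.14, 4.28], [0, 2.63], [-3.12, 3.12]. Speed limits (rad/s): [2.57, 2.57, 3.01, 3.14, 3.14, 3.14].

### API

Orientations are given as a unit quaternion [w, x, y, z].
In Python, from bench import monitor, imaging, order, spotter, ctrl gives the robot as it stands.
- The arm moves only by the shell command python3 -m pendant 'ROWS'. ROWS is JSON, a list that holds one entry, the list of rows, each a list of 5 numbers: the shift along the world's x, y, z in mm, then the turn about the world's z in degrees, then the finger opening in mm, from 0 to 85.4. A call has 1 to 8 rows; each row shifts and turns the commanded pose from where the row before left it; what a row does not reach is not made up. A row lasts 1/8 s, in which the tool goes at most 62.5 mm and 10.7 degrees, less where a joint would pass 70% of its speed; a pose out of reach is approached as far as the arm can. A call with a gripper value outside its range is refused whole. The fingers move at their own pace and stop on an object; the grip force is fixed at half the most. Time passes only in rows, so rows that do not move let the fingers close. It gives the time, the measured TCP pose, the force and the opening at its end, in the units of the state.
- monitor.get_obs(): the state, without advancing time (a new reading comes with each control period).
- imaging.camera(name): name is "scene" or "side" or "wrist"; returns a dict with "img" (400x640x3 uint8, red, green, blue), "vfov" (degrees; the focal length in pixels is half the picture's height over the tangent of half this angle, whatever the lens; pixels are square), "cx", "cy" (the principal point, pixels), "origin" and "orientation" of the camera in the world. Camera axes: x right, y down, z forward; pixel columns grow to the right and rows downward; lengths in m; the calibration is good to about 2 mm. A picture is of the moment at which its call begins. There is no depth.
- order.hand_in(): hands the job in, once; it reports no verdict.
Trained networks look in the newest picture that a camera, given by its name, has taken for a name from the list of things; names that differ only in an ending like _2 or _b are one class to them, and where a whole thing is asked for, a point or a joint stands for the part that bears it (a point fixed in the world has none). Each returns a list of dicts, best first, with "confidence" (0 to 1); they miss things now and then, are a little off and sometimes report something else, mostly with a low value. They report only what shows in the picture. A call takes as long as a camera call.
- spotter.recognise(camera, thing): "at" ([x, y, z] in m, in the coordinates of the camera as it stood for that picture, good to about 4 mm: the middle of the surface that is visible of it).
- spotter.tip_of(camera, thing): "at" ([x, y, z] in m, in the coordinates of the camera as it stood for that picture, good to about 4 mm: a listed point, or the origin of a listed thing).
The state is a dict: "time_s": time; "q": joint angles; "dq": joint speeds; "joint_efforts": joint torques, N m; "eef_pos": TCP position; "eef_rot": TCP orientation; "wrist_force": force on the tool from outside, world axes, zero at the start; "torque": the same for the moment, N m; "opening": opening from 0.0 (shut) to 1.0 (fully open).
Only numpy, scipy, OpenCV 4.12 (cv2) and the standard library are available. Lean on these libraries where they do the work, as an engineer would, in place of code of your own. Each camera call takes 0.05 s, during which the arm holds its last target. There are 200 camera calls.

## Working session

There is one attempt and no reset: what is moved stays moved. The work goes in short steps, Python scripts to look and compute and a shell command to move; the robot and the scene stay as the last step left them, time stands still between calls to the robot, and variables do not carry over. Pictures are saved under pics/ and viewed, about 8 in all and at most 12, crops included, and the job is handed in when it is done.

```bash
ls; mkdir -p pics
cat > h.py <<'E'
import numpy as np, cv2
from scipy.spatial.transform import Rotation as R
from bench import monitor, imaging, order, spotter, ctrl
def cam(n):
    c=imaging.camera(n); q=c["orientation"]
    c["R"]=R.from_quat([q[1],q[2],q[3],q[0]]).as_matrix(); c["o"]=np.array(c["origin"])
    c["f"]=200/np.tan(np.radians(c["vfov"])/2); return c
def save(c,name,crop=None,s=1):
    im=c["img"][:,:,::-1]
    if crop: im=im[crop[1]:crop[3],crop[0]:crop[2]]
    if s!=1: im=cv2.resize(im,None,fx=s,fy=s,interpolation=cv2.INTER_CUBIC)
    cv2.imwrite("pics/"+name+".png",im)
def proj(c,p):
    v=c["R"].T@(np.array(p)-c["o"]); return np.array([c["cx"]+c["f"]*v[0]/v[2],c["cy"]+c["f"]*v[1]/v[2]])
def onz(c,u,v,z):
    d=c["R"]@np.array([(u-c["cx"])/c["f"],(v-c["cy"])/c["f"],1]); return c["o"]+d*(z-c["o"][2])/d[2]
def tips(n,c,things):
    for t in things:
        for r in spotter.tip_of(n,t)[:2]: 
            w=c["R"]@np.array(r["at"])+c["o"]; print(n,t,np.round(w*1000,1),round(r["confidence"],2))
E
cat > a.py <<'E'
from h import *
T=["picker_grip","hook","brass_weight_bail","steel_weight_bail","pan"]
ims=[]
for n in ["scene","side","wrist"]:
    c=cam(n); save(c,"a_"+n); print(n,c["o"].round(3),c["R"][:,2].round(2)); tips(n,c,T)
o=monitor.get_obs(); print(o["time_s"],o["eef_pos"],o["eef_rot"],o["opening"])
E
python3 a.py
```

```text
pics
scene [0.855 0.532 1.107] [-0.27 -0.48 -0.84]
scene picker_grip [473.8 304.5 163.3] 0.87
scene brass_weight_bail [608.8  67.4  65.4] 0.39
scene steel_weight_bail [622.4  13.7  63.2] 0.54
scene pan [ 476.2 -309.9   60.6] 0.84
scene pan [471.5 303.4 163.6] 0.61
side [0.254 0.658 0.897] [ 0.29 -0.63 -0.72]
side picker_grip [470.2 308.1 163.5] 0.93
side brass_weight_bail [ 477.1 -303.3   60.4] 0.63
side pan [ 472.8 -305.7   59. ] 0.9
side pan [472.3 311.3 164.9] 0.47
wrist [0.142 0.563 0.375] [ 0.29 -0.12 -0.95]
0.9 [0.21639465 0.53275544 0.2313176 ] [1.73775173e-05 1.91723522e-01 9.81448975e-01 2.07009889e-05] 0.9975174477870292
```

View pics/a_scene.png

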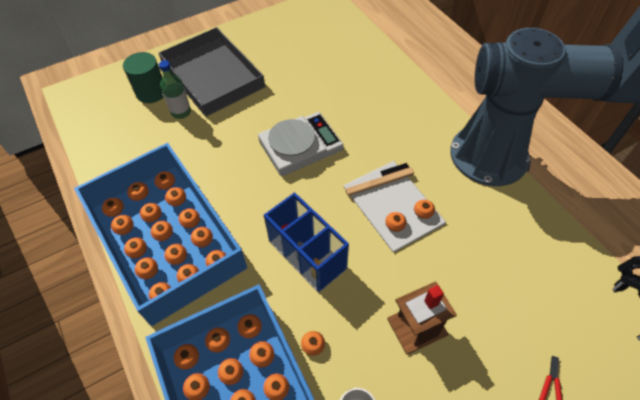

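View pics/a_side.png

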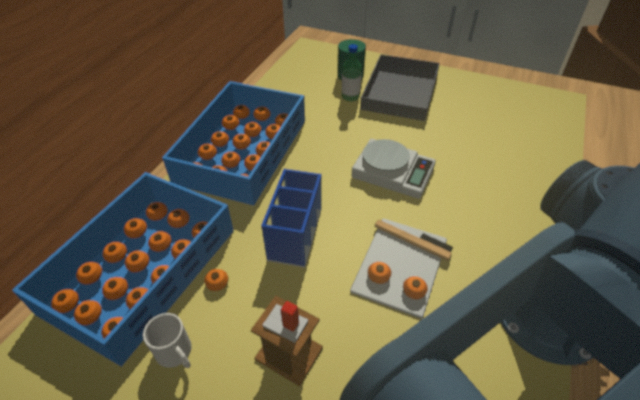

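The rack is centred near (600, 40) mm, the scale is on the −y side and the picker stand on the +y side. The weights sit deep in the bays, so I'll use the wrist camera: picker first, then the rack.

```bash
python3 -m pendant '[[[35,-33,25,3.2,85],[35,-33,15,3.2,85],[35,-33,15,3.2,85],[35,-33,10,3.2,85],[35,-33,10,3.2,85],[35,-33,5,3.2,85],[20,-15,5,3,85],[0,0,0,0,85]]]'
cat > b.py <<'E'
from h import *
import sys
T=["picker_grip","hook","brass_weight_bail","steel_weight_bail","pan"]
c=cam("wrist"); save(c,sys.argv[1]); tips("wrist",c,T)
o=monitor.get_obs(); print(o["time_s"],o["eef_pos"].round(4),o["eef_rot"].round(4),c["o"].round(3),c["R"][:,2].round(2),c["f"])
E
python3 b.py b1
python3 -m pendant '[[[30,-50,5,0,85],[20,-50,5,0,85],[20,-50,0,0,85],[15,-50,5,0,85],[15,-45,0,0,85],[0,0,0,0,85]]]'
python3 b.py b2
```

```text
time_s: 1.9
eef_pos: [0.4477, 0.3187, 0.3166]
eef_rot: [0.0, 0.001, 1.0, 0.0]
wrist_force: [-0.9, -0.1, -0.5]
opening: 0.998
wrist picker_grip [472.7 303.8 164.4] 0.61
2.2 [0.4455 0.3205 0.3161] [-2.0e-04 -1.5e-03  1.0e+00 -0.0e+00] [0.367 0.319 0.46 ] [ 0.32 -0.   -0.95] 353.04718754426887
time_s: 2.95
eef_pos: [0.5468, 0.0726, 0.331]
eef_rot: [-0.0, 0.001, 1.0, -0.0]
wrist_force: [0.4, 0.6, -0.2]
opening: 0.994
wrist picker_grip [471.8 305.4 160.6] 0.57
wrist brass_weight_bail [607.7  71.   72.3] 0.74
wrist steel_weight_bail [621.   14.3  69.6] 0.67
3.25 [0.546  0.0763 0.3313] [ 0.0e+00 -1.9e-03  1.0e+00  1.0e-04] [0.467 0.073 0.475] [ 0.31 -0.   -0.95] 353.04718754426887
```

```bash
python3 -c "
import cv2,numpy as np
a=cv2.imread('pics/b1.png');b=cv2.imread('pics/b2.png');cv2.imwrite('pics/b12.png',cv2.resize(np.vstack([a,b]),None,fx=.75,fy=.75,interpolation=cv2.INTER_AREA))"
```

```text
(no output)
```

View pics/b12.png

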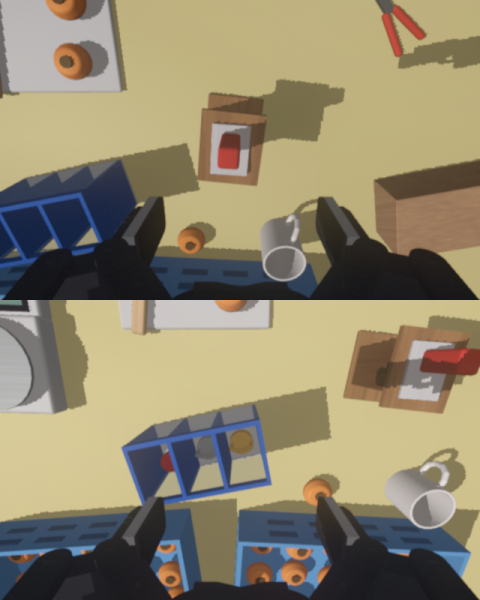

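The wrist views show the picker's red handle in the stand, slightly yawed. In the rack, brass is in the +y bay, steel in the middle and the red-capped jar in the −y bay. Next I'll get the yaws of the picker and rack, and zoom in on the bays.

```bash
cat > c.py <<'E'
from h import *
c=dict(zip([],[])) 
import cv2
im=cv2.imread("pics/b1.png"); 
def mk(o,f): 
    pass
# camera of b1: same tilt as now
n=cam("wrist"); off=n["o"]-np.array(monitor.get_obs()["eef_pos"])
b1=dict(n); b1["o"]=np.array([.367,.319,.460])
hsv=cv2.cvtColor(im,cv2.COLOR_BGR2HSV)
sub=np.zeros(im.shape[:2],np.uint8); sub[140:250,260:360]=1
red=((hsv[...,0]<8)|(hsv[...,0]>172))&(hsv[...,1]>150)&(sub>0)
wh=(hsv[...,1]<50)&(hsv[...,2]>120)&(sub>0)
for nm,m,z in (("red",red,.193),("plate",wh|red,.131)):
    ys,xs=np.nonzero(m); P=np.array([onz(b1,x,y,z)[:2]*1000 for x,y in zip(xs,ys)],np.float32)
    print(nm,len(P),cv2.minAreaRect(P))
save(n,"rack",(150,120,380,290),3.4)
print(n["o"])
a=im[110:260,240:380]; cv2.imwrite("pics/pk.png",cv2.resize(a,None,fx=4,fy=4,interpolation=cv2.INTER_CUBIC))
E
python3 c.py
```

```text
red 780 ((461.7169189453125, 306.8291320800781), (21.256542205810547, 36.87904739379883), 85.66104888916016)
plate 2459 ((481.6443176269531, 305.7039489746094), (50.264854431152344, 70.53231811523438), 86.05335998535156)
[0.46564438 0.07625295 0.47484958]
```

View pics/rack.png

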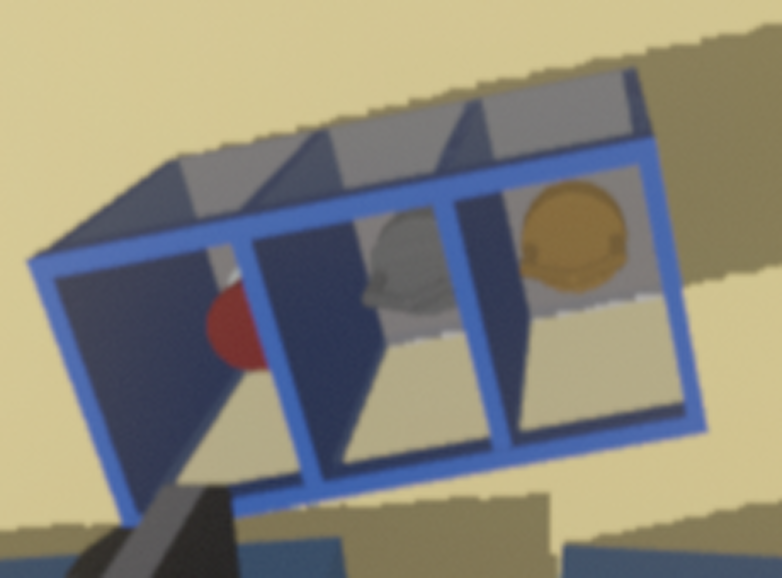

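View pics/pk.png

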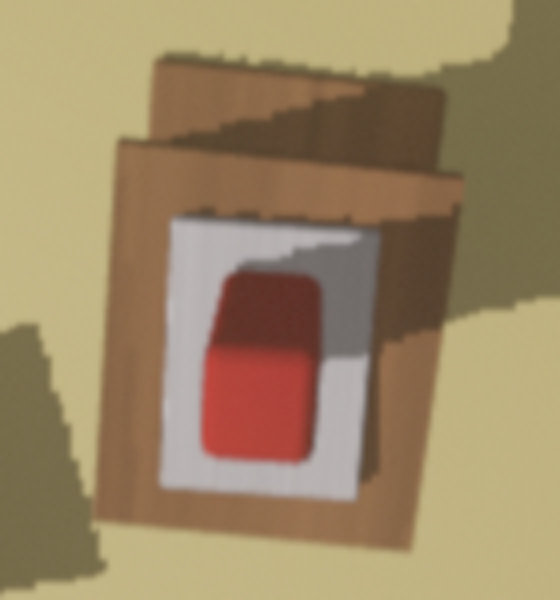

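```bash
cat > d.py <<'E'
from h import *
n=cam("wrist")
P=lambda u,v,z:onz(n,150+u/3.4,120+v/3.4,z)[:2]*1000
ang=lambda a,b:np.degrees(np.arctan2(*(b-a)[::-1]))
TL,TR,BR,BLr=P(30,262,.132),P(652,140,.132),P(706,432,.132),P(235,515,.132)
print("TL",TL,"TR",TR,"BR",BR); print("yaw side",ang(TR,BR),"front",ang(TL,TR)-90,"back",ang(BLr,BR)-90)
print("len",np.linalg.norm(BR-TR),np.linalg.norm(TR-TL))
print("disc",P(575,235,.028)); 
for z in (.03,.05): print("legs",z,P(530,252,z),P(618,242,z),ang(P(530,252,z),P(618,242,z))-90)
d=n
for dz in [0]:
    th=np.radians(ang(TR,BR)); ex=np.array([np.cos(th),np.sin(th)]); ey=np.array([-ex[1],ex[0]])
    # bay +y centre: from TR corner
    print("bay front inner mid",TR+6*ex-34*ey,"bail by spec", TR+58*ex-34*ey)
for y in (265,290): print("roof",P(575,y,.068))
print(P(575,280,.068))
E
python3 d.py
```

```text
TL [582.28558192 -88.98081063] TR [543.84232002  97.64288828] BR [638.07379734 116.97136277]
yaw side 11.591557316262717 front 11.639741095932948 back 11.387635865463068
len 96.19335342478821 190.54209346739842
disc [605.51535625  75.03566032]
legs 0.03 [611.92080636  57.51152071] [607.66264072  91.77841485] 7.08353169110265
legs 0.05 [605.34677865  58.34879922] [601.28004884  91.07514475] 7.083531691102564
bay front inner mid [556.55169082  65.54192422] bail by spec [607.49114397  75.99047017]
roof [604.25299468  75.17438897]
roof [613.77489064  75.20848101]
[609.95022698  75.19478724]
```

```bash
python3 -m pendant '[[[-15,46,0,-1,85],[-15,46,0,-1,85],[-15,46,-10,-1,85],[-15,46,-20,-1,85],[-16,47,-20,0,85],[0,0,-21,0,85],[0,0,0,0,85],[0,0,0,0,85]]]'
cat > e.py <<'E'
from h import *
n=cam("wrist"); im=n["img"][:,:,::-1].copy(); cv2.imwrite("pics/e.png",im)
hsv=cv2.cvtColor(im,cv2.COLOR_BGR2HSV)
u,v=proj(n,[.47,.306,.16]); sub=np.zeros(im.shape[:2],bool); u,v=int(u),int(v); sub[max(0,v-110):v+110,u-60:u+60]=1
red=((hsv[...,0]<8)|(hsv[...,0]>172))&(hsv[...,1]>150)&sub
top=red&(hsv[...,2]>150)
wh=(hsv[...,1]<50)&(hsv[...,2]>100)&sub
for nm,m,z in (("redtop",top,.193),("plate",wh|red,.131)):
    ys,xs=np.nonzero(m); P=np.array([onz(n,x,y,z)[:2]*1000 for x,y in zip(xs,ys)],np.float32)
    print(nm,len(P),cv2.minAreaRect(P))
o=monitor.get_obs(); print(o["time_s"],o["eef_pos"].round(4),o["eef_rot"].round(4),u,v)
tips("wrist",n,["picker_grip"])
E
python3 e.py
```

```text
time_s: 4.35
eef_pos: [0.4708, 0.3058, 0.2612]
eef_rot: [0.001, 0.034, 0.999, 0.0]
wrist_force: [-0.1, -0.3, 1.0]
opening: 0.998
redtop 1017 ((469.30523681640625, 305.2179260253906), (20.053861618041992, 22.472545623779297), 85.25352478027344)
plate 4720 ((481.6988220214844, 305.02679443359375), (50.41325378417969, 70.5494613647461), 86.13985443115234)
4.4 [0.4711 0.3056 0.2616] [9.000e-04 3.440e-02 9.994e-01 3.000e-04] 320 192
wrist picker_grip [473.8 304.7 160.9] 0.98
```

```bash
python3 -m pendant '[[[-1,0,-35,0,85],[0,0,-35,0,85],[0,0,-28,0,85],[0,0,-15,0,85],[0,0,-5,0,85],[0,0,0,0,40],[0,0,0,0,15],[0,0,0,0,0]]]'; python3 -m pendant '[[[0,0,0,0,0],[0,0,0,0,0],[0,0,0,0,0],[0,0,0,0,0]]]'
```

```text
time_s: 5.45
eef_pos: [0.4699, 0.306, 0.1432]
eef_rot: [0.001, 0.034, 0.999, 0.0]
wrist_force: [0.2, 0.4, 0.1]
opening: 0.374
time_s: 5.95
eef_pos: [0.4699, 0.306, 0.1432]
eef_rot: [0.001, 0.034, 0.999, 0.0]
wrist_force: [-0.6, -0.2, 5.9]
opening: 0.273
```

```bash
python3 -m pendant '[[[0,0,10,0,0],[0,0,25,0,0],[0,0,40,0,0],[0,0,40,0,0],[0,0,25,0,0],[0,0,10,0,0],[0,0,0,0,0]]]'; python3 -m pendant '[[[10,-20,0,1,0],[18,-45,0,2,0],[20,-50,0,3,0],[20,-50,0,3,0],[18,-45,0,2,0],[10,-20,0,1,0],[3,-6,0,0,0],[0,0,0,0,0]]]'
cat > f.py <<'E'
from h import *
import sys
for nm in ("wrist","scene"):
    c=cam(nm); save(c,sys.argv[1]+nm); tips(nm,c,["picker_grip","hook","brass_weight_bail"])
o=monitor.get_obs(); print(o["time_s"],o["eef_pos"].round(4),o["eef_rot"].round(4),np.round(o["wrist_force"],1))
E
python3 f.py f
python3 -c "
import cv2
a=cv2.imread('pics/fwrist.png')[60:400,160:560]; cv2.imwrite('pics/fc.png',cv2.resize(a,None,fx=1.75,fy=1.75,interpolation=cv2.INTER_CUBIC))"
```

```text
time_s: 6.82
eef_pos: [0.4693, 0.3057, 0.2922]
eef_rot: [0.0, 0.034, 0.999, 0.0]
wrist_force: [-0.1, -0.2, -1.3]
opening: 0.275
time_s: 7.82
eef_pos: [0.5678, 0.0701, 0.2911]
eef_rot: [-0.001, -0.07, 0.998, 0.0]
wrist_force: [-0.1, 0.6, -1.5]
opening: 0.278
wrist picker_grip [569.4  70.6 311.8] 0.55
wrist hook [580.6  72.6 174.3] 0.9
wrist brass_weight_bail [607.8  72.4  69.3] 0.68
scene picker_grip [570.4  69.8 313. ] 0.81
scene hook [579.2  75.7 170.3] 0.77
scene brass_weight_bail [607.1  70.1  65.8] 0.46
8.225 [0.5682 0.0703 0.2924] [ 1.000e-04 -7.100e-02  9.975e-01 -0.000e+00] [ 0.9  0.1 -2.2]
```

View pics/fc.png

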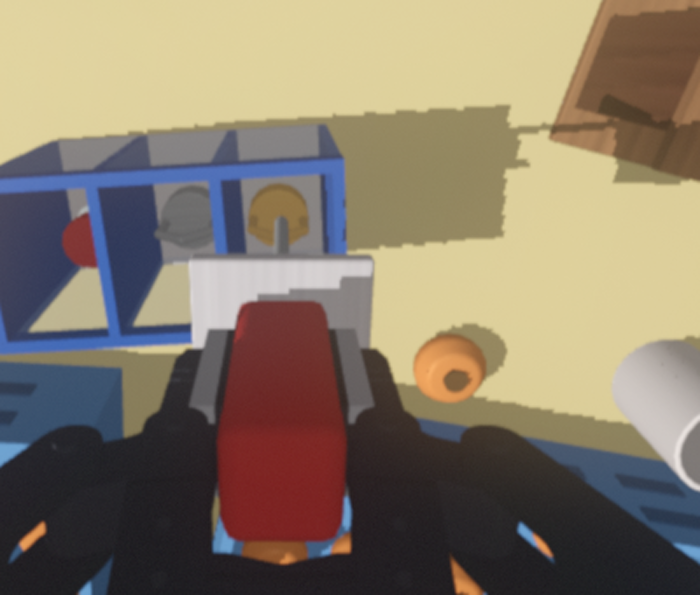

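```bash
cat > g.py <<'E'
from h import *
n=cam("wrist"); save(n,"g",(260,140,400,230),5.5)
P=lambda u,v,z:onz(n,160+u/1.75,60+v/1.75,z)[:2]*1000
print("disc",P(278,214,.028)); 
for p in ([.607,.075,.068],[.6053,.092,.04],[.6087,.058,.04],[.580,.0717,.1713]): print(p,(proj(n,p)-[260,140])*5.5)
h=n["img"].copy(); hs=cv2.cvtColor(h,cv2.COLOR_RGB2HSV)
m=(hs[...,0]>12)&(hs[...,0]<24)&(hs[...,1]>120); m[:150]=0;m[210:]=0;m[:,:290]=0;m[:,350:]=0
ys,xs=np.nonzero(m); print(xs.min(),xs.max(),ys.min(),ys.max()); print("mid",onz(n,(xs.min()+xs.max())/2,ys.min()+0,.028)*1000)
E
python3 g.py
```

```text
disc [606.8397646  74.2508801]
[0.607, 0.075, 0.068] [326.41439703 290.16304078]
[0.6053, 0.092, 0.04] [406.97461369 252.92785588]
[0.6087, 0.058, 0.04] [246.60834778 246.22250836]
[0.58, 0.0717, 0.1713] [328.0042922  331.79267456]
303 334 165 197
mid [585.81062475  70.82172796  28.        ]
```

View pics/g.png

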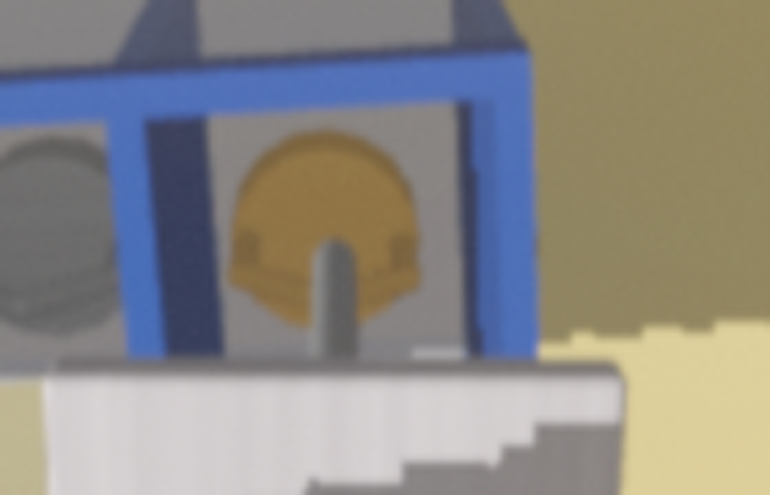

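The hook foot is aligned about 27 mm behind the brass bail (bail ≈ (607, 74.5), yaw ≈ 8°). Lowering into the bay.

```bash
python3 -m pendant '[[[0,-1,-15,0,0],[0,0,-25,0,0],[0,0,-25,0,0],[0,0,-25,0,0],[0,0,-20,0,0],[0,0,-12,0,0],[0,0,-8,0,0],[0,0,0,0,0]]]'
python3 - <<'E'
from h import *
n=cam("wrist"); save(n,"h",(200,60,420,270),3)
tips("wrist",n,["hook","brass_weight_bail"])
o=monitor.get_obs(); print(o["time_s"],o["eef_pos"].round(4),o["eef_rot"].round(4),np.round(o["wrist_force"],1))
E
```

```text
time_s: 9.28
eef_pos: [0.5682, 0.0688, 0.1619]
eef_rot: [-0.0, -0.071, 0.998, 0.0]
wrist_force: [-0.1, 0.3, -0.9]
opening: 0.277
wrist brass_weight_bail [570.8  68.  181.1] 0.37
9.425 [0.5689 0.0687 0.1631] [ 7.000e-04 -7.060e-02  9.975e-01 -1.000e-04] [-0.1  0.2 -1.8]
```

View pics/h.png

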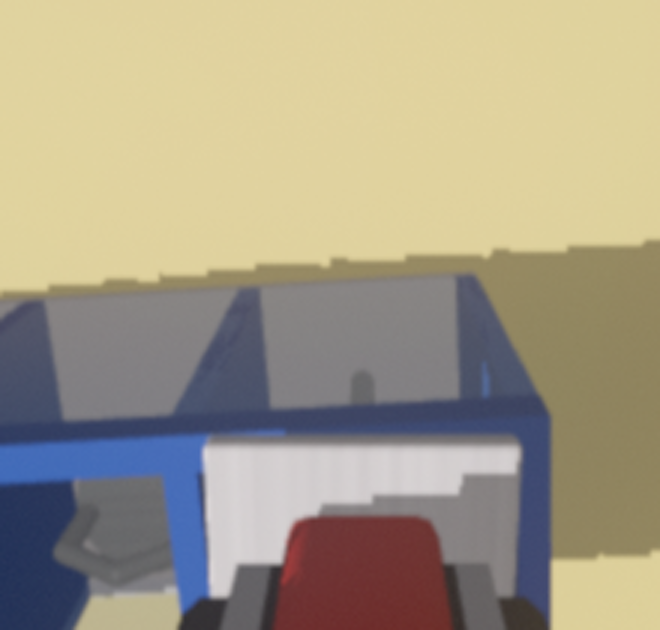

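The hook is in the bay beside the bail, with no contact force. Next: advance under the roof, then lift gently.

```bash
python3 -m pendant '[[[6,1,0,0,0],[7,1,0,0,0],[7,1,0,0,0],[6,0.6,0,0,0],[0,0,0,0,0],[0,0,0,0,0]]]'; python3 -m pendant '[[[0,0,5,0,0],[0,0,7,0,0],[0,0,5,0,0],[0,0,4,0,0],[0,0,4,0,0],[0,0,5,0,0],[0,0,0,0,0],[0,0,0,0,0]]]'; python3 f.py i
```

```text
time_s: 10.18
eef_pos: [0.5942, 0.0724, 0.1621]
eef_rot: [-0.0, -0.071, 0.998, 0.0]
wrist_force: [0.6, 0.2, -0.6]
opening: 0.276
time_s: 11.18
eef_pos: [0.5942, 0.0724, 0.1921]
eef_rot: [-0.0, -0.071, 0.998, 0.0]
wrist_force: [0.3, -0.1, -4.3]
opening: 0.278
wrist picker_grip [596.4  71.1 210.4] 0.89
wrist hook [606.2  75.1  76.5] 0.81
wrist brass_weight_bail [607.3  75.1  78.7] 0.93
scene picker_grip [595.   75.3 212.9] 0.62
scene brass_weight_bail [606.9  67.7  76.4] 0.6
11.575 [0.5943 0.0724 0.1922] [-1.000e-04 -7.060e-02  9.975e-01  0.000e+00] [-0.3 -0.3 -3.2]
```

The wrist load is up by about 2.5 N, so the weight is hanging. Lifting clear of the rim (TCP z to about 345 mm).

```bash
python3 -m pendant '[[[0,0,8,0,0],[0,0,14,0,0],[0,0,20,0,0],[0,0,22,0,0],[0,0,22,0,0],[0,0,22,0,0],[0,0,22,0,0],[0,0,14,0,0]]]'; python3 -m pendant '[[[0,0,8,0,0],[0,0,3,0,0],[0,0,0,0,0],[0,0,0,0,0]]]'; python3 f.py j; python3 -c "
import cv2
a=cv2.imread('pics/jscene.png')[90:330,200:460]; b=cv2.imread('pics/jwrist.png')[100:340,180:440];
import numpy as np
cv2.imwrite('pics/jc.png',cv2.resize(np.hstack([a,b]),None,fx=1.5,fy=1.5,interpolation=cv2.INTER_CUBIC))"
```

```text
time_s: 12.58
eef_pos: [0.5948, 0.0723, 0.3389]
eef_rot: [0.001, -0.071, 0.998, -0.0]
wrist_force: [-0.2, -0.3, -2.7]
opening: 0.273
time_s: 13.08
eef_pos: [0.5941, 0.0724, 0.3464]
eef_rot: [-0.001, -0.071, 0.998, 0.0]
wrist_force: [-0.1, -0.4, -3.6]
opening: 0.273
wrist picker_grip [597.9  73.  363.7] 0.6
wrist hook [607.6  72.4 228.8] 0.57
wrist brass_weight_bail [605.7  73.  235.1] 0.73
scene picker_grip [595.4  72.9 364.6] 0.63
scene hook [605.1  74.3 220.8] 0.62
scene brass_weight_bail [608.9  68.8 230.7] 0.8
13.475 [0.5944 0.0724 0.3472] [-0.     -0.0706  0.9975  0.    ] [-0.3 -1.2 -3.5]
```

View pics/jc.png

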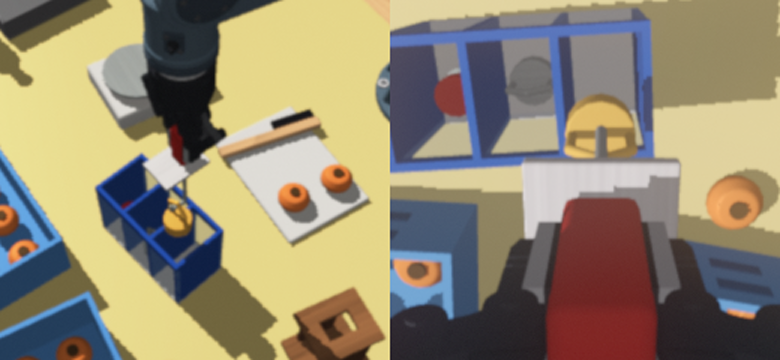

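The weight hangs cleanly on the hook, the brass bay is empty and the steel weight is undisturbed. Carrying it smoothly to the scale.

```bash
python3 -m pendant '[[[-2,-5,0,0,0],[-4,-12,0,0,0],[-7,-20,0,0,0],[-10,-28,0,0,0],[-11,-32,0,0,0],[-11,-32,0,0,0],[-11,-32,0,0,0],[-11,-32,0,0,0]]]'; python3 -m pendant '[[[-11,-32,0,0,0],[-11,-32,0,0,0],[-11,-32,0,0,0],[-11,-32,0,0,0],[-9.5,-28,0,0,0],[-6,-18,0,0,0],[-3,-9,0,0,0],[-2,-5,0,0,0]]]';  python3 -m pendant '[[[0,0,0,0,0],[0,0,0,0,0],[0,0,0,0,0],[0,0,0,0,0],[0,0,0,0,0],[0,0,0,0,0]]]'
cat > k.py <<'E'
from h import *
for nm in ("wrist","scene","side"):
    c=cam(nm); save(c,"k"+nm); tips(nm,c,["hook","brass_weight_bail","pan"]); print(nm,proj(c,[.475,-.307,.06]).round(),proj(c,[.475,-.307,.23]).round())
o=monitor.get_obs(); print(o["time_s"],o["eef_pos"].round(4),o["eef_rot"].round(4),np.round(o["wrist_force"],1))
a=cv2.imread('pics/kwrist.png'); b=cv2.imread('pics/kscene.png')[60:220,200:400]; d=cv2.imread('pics/kside.png')[90:250,300:500]
cv2.imwrite('pics/k.png',np.hstack([cv2.resize(a,(480,300)),cv2.resize(np.vstack([b,d]),(200,320))[:300]]))
cv2.imwrite('pics/k2.png',np.hstack([cv2.resize(x,None,fx=2,fy=2,interpolation=cv2.INTER_CUBIC) for x in (b,d)]))
E
python3 k.py
```

```text
time_s: 14.48
eef_pos: [0.5261, -0.1229, 0.3475]
eef_rot: [0.0, -0.07, 0.998, -0.0]
wrist_force: [0.5, -0.4, -3.7]
opening: 0.274
time_s: 15.48
eef_pos: [0.4627, -0.3088, 0.3473]
eef_rot: [0.0, -0.071, 0.998, 0.0]
wrist_force: [0.7, 0.2, -3.0]
opening: 0.274
time_s: 16.23
eef_pos: [0.4629, -0.3086, 0.3473]
eef_rot: [-0.0, -0.071, 0.998, 0.0]
wrist_force: [0.3, 0.3, -4.0]
opening: 0.274
wrist hook [ 474.1 -306.7  232. ] 0.98
wrist brass_weight_bail [ 476.2 -306.8  235.2] 0.56
wrist pan [ 473.4 -305.6   62.5] 0.86
wrist [320. 157.] [320. 202.]
scene hook [ 474.1 -307.4  222.8] 0.93
scene brass_weight_bail [ 474.1 -310.2  228.6] 0.63
scene pan [ 477.7 -311.3   58.9] 0.73
scene [292. 136.] [288.  91.]
side hook [ 476.6 -300.8  223.3] 0.91
side brass_weight_bail [ 477.3 -305.4  230.9] 0.62
side pan [ 475.  -306.    64.4] 0.77
side [387. 153.] [394. 103.]
16.825 [ 0.4629 -0.3086  0.3473] [ 0.     -0.0706  0.9975 -0.    ] [-0.2 -0.5 -4.5]
```

```bash
python3 -c "
import cv2,numpy as np
a=cv2.resize(cv2.imread('pics/kwrist.png'),(450,281)); b=cv2.resize(cv2.imread('pics/k2.png'),(800,320))
c=np.zeros((601-1,800,3),np.uint8); c[:281-2,:450]=a[:279]; c[280:600]=b; cv2.imwrite('pics/k3.png',c)"
```

```text
(no output)
```

View pics/k3.png

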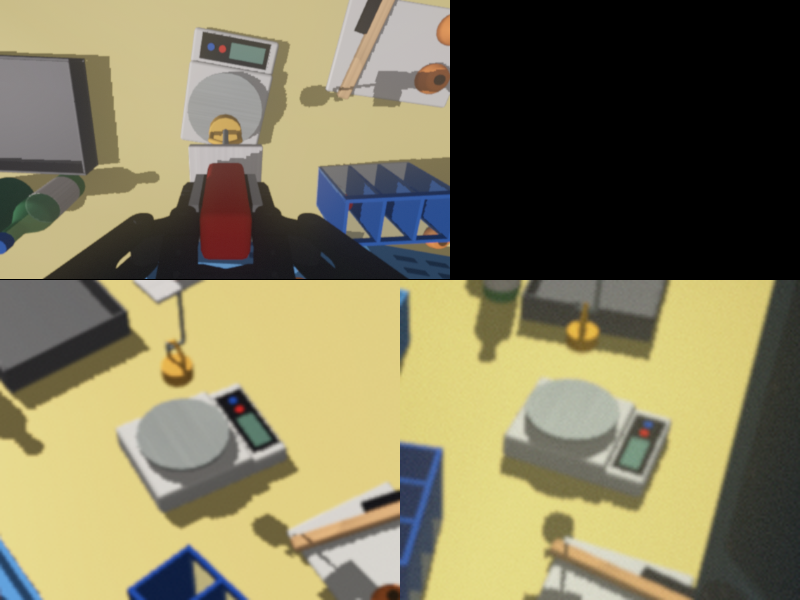

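The pan centre reprojects within 2 px in the scene and side views, and the weight is over it. Lowering onto the pan.

```bash
python3 -m pendant '[[[0,0,-8,0,0],[0,0,-16,0,0],[0,0,-20,0,0],[0,0,-20,0,0],[0,0,-16,0,0],[0,0,-10,0,0],[0,0,-6,0,0],[0,0,-4,0,0]]]'; python3 -m pendant '[[[0,0,-2,0,0],[0,0,-2,0,0],[0,0,-2,0,0],[0,0,-2,0,0],[0,0,-2,0,0],[0,0,-3,0,0],[0,0,-3,0,0],[0,0,0,0,0]]]';python3 -m pendant '[[[0,0,-3,0,0],[0,0,-3,0,0],[0,0,-3,0,0],[0,0,-3,0,0],[0,0,0,0,0],[0,0,0,0,0]]]'; python3 k.py
python3 -c "
import cv2,numpy as np
a=cv2.imread('pics/kscene.png')[80:190,230:350]; b=cv2.imread('pics/kside.png')[100:210,330:450]
cv2.imwrite('pics/l.png',cv2.resize(np.hstack([a,b]),None,fx=3.3,fy=3.3,interpolation=cv2.INTER_CUBIC))"
```

```text
time_s: 17.82
eef_pos: [0.463, -0.3088, 0.2474]
eef_rot: [0.0, -0.071, 0.998, -0.0]
wrist_force: [-0.9, 0.1, -3.5]
opening: 0.272
time_s: 18.82
eef_pos: [0.4629, -0.3087, 0.2312]
eef_rot: [0.0, -0.071, 0.998, 0.0]
wrist_force: [-0.2, 0.2, -1.7]
opening: 0.277
time_s: 19.58
eef_pos: [0.4629, -0.3087, 0.2194]
eef_rot: [0.0, -0.071, 0.998, -0.0]
wrist_force: [0.1, -0.1, -0.4]
opening: 0.276
wrist hook [ 476.1 -303.5   98.1] 0.64
wrist brass_weight_bail [ 474.  -306.1  123.8] 0.91
wrist [320. 187.] [320. 300.]
scene hook [ 473.3 -307.5   93.5] 0.92
scene pan [ 480.6 -311.2   60.9] 0.89
scene pan [ 472.3 -306.7   94.6] 0.47
scene [292. 136.] [288.  91.]
side hook [ 478.3 -302.4   94.2] 0.55
side brass_weight_bail [ 479.1 -304.3  119.9] 0.79
side pan [ 475.8 -303.7   60.3] 0.88
side [387. 153.] [394. 103.]
20.175 [ 0.4629 -0.3086  0.2193] [ 0.     -0.0706  0.9975  0.    ] [ 0.7  0.4 -1. ]
```

View pics/l.png

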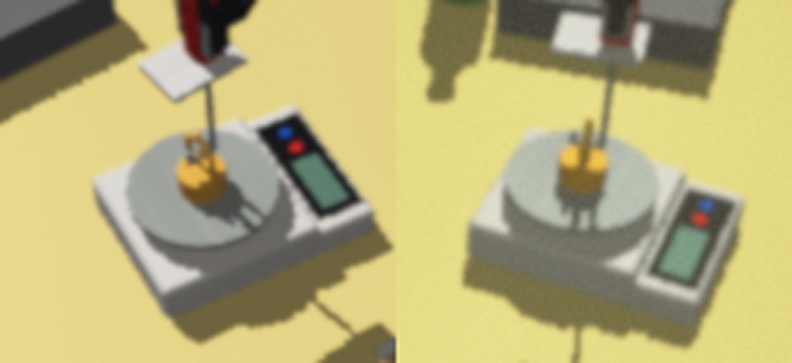

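The weight stands upright mid-pan and the hook is slack. Unhooking backwards, then rising.

```bash
python3 -m pendant '[[[-5,-0.7,-1.5,0,0],[-6,-0.9,0,0,0],[-6,-0.9,0,0,0],[-6,-0.9,0,0,0],[-6,-0.9,0,0,0],[-6,-0.9,0,0,0],[0,0,0,0,0],[0,0,0,0,0]]]'; python3 -m pendant '[[[0,0,10,0,0],[0,0,15,0,0],[0,0,20,0,0],[0,0,30,0,0],[0,0,30,0,0],[0,0,20,0,0],[0,0,0,0,0]]]'; python3 k.py
```

```text
time_s: 21.18
eef_pos: [0.4279, -0.3139, 0.2179]
eef_rot: [0.0, -0.071, 0.998, -0.0]
wrist_force: [0.7, -1.1, -1.3]
opening: 0.275
time_s: 22.05
eef_pos: [0.4287, -0.3146, 0.3458]
eef_rot: [0.002, -0.071, 0.997, -0.002]
wrist_force: [0.3, 0.1, -0.8]
opening: 0.272
wrist hook [ 439.7 -312.7  227.1] 0.58
wrist brass_weight_bail [ 474.2 -307.4  123.6] 0.86
wrist pan [ 474.5 -307.6   59.3] 0.62
wrist [322. 183.] [322. 243.]
scene hook [ 437.4 -312.2  216.4] 0.77
scene brass_weight_bail [ 474.2 -312.   119.5] 0.68
scene pan [ 478.6 -313.2   57.5] 0.7
scene [292. 136.] [288.  91.]
side hook [ 441.6 -307.7  219.5] 0.69
side brass_weight_bail [ 476.6 -310.7  121.2] 0.5
side pan [ 477.  -305.2   60.8] 0.91
side [387. 153.] [394. 103.]
22.65 [ 0.4278 -0.3138  0.3425] [-1.000e-04 -7.060e-02  9.975e-01  2.000e-04] [ 0.4 -0.6 -0.8]
```

```bash
python3 -m pendant '[[[3,20,0,-1,0],[3,45,0,-1,0],[3,55,0,-1,0],[3,55,0,-1,0],[3,55,0,-1,0],[3,55,0,-1,0],[3,55,0,-1,0],[3,55,0,-1,0]]]';python3 -m pendant '[[[3,55,0,-1,0],[3,55,0,-1,0],[3,50,0,-1,0],[3,35,0,-1,0],[3,20,0,0,0],[3,9.8,0,0,0],[0,0,0,0,0],[0,0,0,0,0]]]'; python3 -m pendant '[[[0,0,-15,0,0],[0,0,-20,0,0],[0,0,-15,0,0],[0,0,0,0,0],[0,0,0,0,0]]]'
cat > m.py <<'E'
from h import *
for nm in ("wrist","scene","side"):
    c=cam(nm); save(c,"m"+nm); tips(nm,c,["hook","picker_grip"])
o=monitor.get_obs(); print(o["time_s"],o["eef_pos"].round(4),o["eef_rot"].round(4),np.round(o["wrist_force"],1))
E
python3 m.py
```

```text
time_s: 23.65
eef_pos: [0.4517, 0.0829, 0.3431]
eef_rot: [0.001, -0.0, 1.0, -0.0]
wrist_force: [1.4, -0.7, -0.5]
opening: 0.277
time_s: 24.65
eef_pos: [0.4701, 0.3049, 0.3428]
eef_rot: [0.0, 0.035, 0.999, -0.0]
wrist_force: [0.5, -0.6, -1.0]
opening: 0.278
time_s: 25.28
eef_pos: [0.4702, 0.3059, 0.2933]
eef_rot: [0.0, 0.034, 0.999, 0.0]
wrist_force: [0.0, 0.1, -1.0]
opening: 0.274
wrist hook [485.5 305.4 174. ] 0.73
wrist picker_grip [470.9 307.9 311.3] 0.74
scene hook [479.  305.3 167. ] 0.9
scene picker_grip [471.6 304.8 314. ] 0.61
side hook [485.1 309.8 170.7] 0.7
side picker_grip [475.4 309.1 313.4] 0.95
side picker_grip [486.6 308.4 172.9] 0.4
25.725 [0.4699 0.306  0.293 ] [1.000e-04 3.400e-02 9.994e-01 1.000e-04] [-0.2  0.2 -2.3]
```

Back at the pose it was lifted from, and the hook is consistent with no in-hand slip. Lowering into the stand.

```bash
python3 -m pendant '[[[0,0,-15,0,0],[0,0,-20,0,0],[0,0,-20,0,0],[0,0,-20,0,0],[0,0,-20,0,0],[0,0,-20,0,0],[0,0,-15,0,0],[0,0,-8,0,0]]]'; python3 -m pendant '[[[0,0,-4,0,0],[0,0,-3,0,0],[0,0,-2,0,0],[0,0,-1.5,0,0],[0,0,0,0,0],[0,0,0,0,0]]]'
```

```text
time_s: 26.72
eef_pos: [0.4692, 0.3057, 0.1533]
eef_rot: [-0.001, 0.034, 0.999, -0.0]
wrist_force: [-1.4, -0.8, -0.4]
opening: 0.273
time_s: 27.48
eef_pos: [0.47, 0.306, 0.1445]
eef_rot: [0.0, 0.034, 0.999, 0.0]
wrist_force: [0.0, -0.3, -0.8]
opening: 0.275
```

```bash
python3 -m pendant '[[[0,0,-0.6,0,0],[0,0,-0.6,0,0],[0,0,0,0,0],[0,0,0,0,0]]]'; python3 -m pendant '[[[0,0,0,0,15],[0,0,0,0,32],[0,0,0,0,32],[0,0,0,0,50],[0,0,0,0,85],[0,0,0,0,85],[0,0,0,0,85],[0,0,0,0,85]]]'; python3 -m pendant '[[[0,0,20,0,85],[0,0,35,0,85],[0,0,40,0,85],[0,0,20,0,85],[0,0,3,0,85],[0,0,0,0,85],[0,0,0,0,85]]]'; python3 e.py; python3 m.py
python3 - <<'E'
from h import *
c=cam("scene"); tips("scene",c,["brass_weight_bail","steel_weight_bail"])
a=c["img"][100:400,200:500,::-1]; b=cv2.imread("pics/e.png")[60:360,200:500]
cv2.imwrite("pics/n.png",cv2.resize(np.hstack([a,b]),None,fx=1.33,fy=1.33,interpolation=cv2.INTER_CUBIC))
E
```

```text
time_s: 27.98
eef_pos: [0.4699, 0.306, 0.1432]
eef_rot: [0.0, 0.034, 0.999, 0.0]
wrist_force: [-0.5, 0.3, -1.3]
opening: 0.274
time_s: 28.98
eef_pos: [0.4699, 0.306, 0.1431]
eef_rot: [0.0, 0.034, 0.999, 0.0]
wrist_force: [-0.2, -0.1, -0.6]
opening: 0.996
time_s: 29.85
eef_pos: [0.4692, 0.3057, 0.2595]
eef_rot: [-0.001, 0.034, 0.999, -0.001]
wrist_force: [0.2, -0.4, -0.7]
opening: 0.997
redtop 1026 ((469.4342346191406, 305.41595458984375), (19.983394622802734, 22.46124267578125), 86.1834716796875)
plate 4345 ((482.07659912109375, 305.5841979980469), (50.41395568847656, 69.62384033203125), 86.16905212402344)
29.9 [0.4692 0.3057 0.2596] [-1.100e-03  3.410e-02  9.994e-01 -5.000e-04] 320 196
wrist picker_grip [472.5 306.7 161. ] 0.9
wrist picker_grip [472.4 303.9 160.1] 0.57
scene picker_grip [468.5 304.2 162.3] 0.68
side picker_grip [470.1 309.4 164.3] 0.63
30.4 [0.4699 0.306  0.2611] [0.     0.0341 0.9994 0.    ] [ 0.3 -0.2  0.7]
scene brass_weight_bail [ 476.3 -312.6  121.2] 0.47
scene steel_weight_bail [620.6  13.1  65. ] 0.42
```

View pics/n.png

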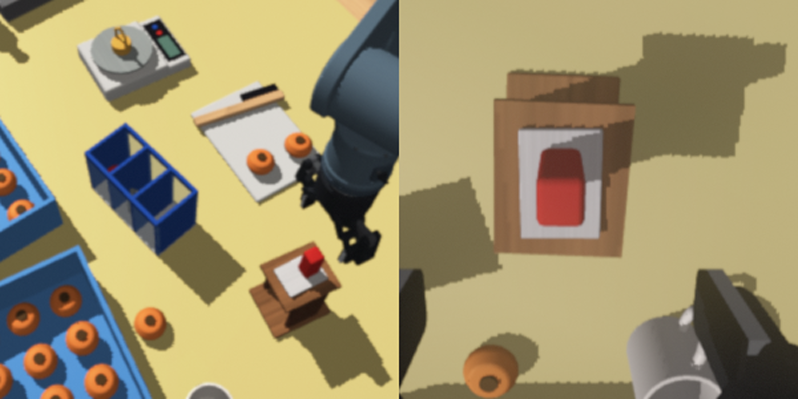

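The picker is back flat in its stand, matching its starting pose to within 1 mm. The brass weight is upright mid-pan, and the steel weight is still in its bay. Handing in.

```bash
python3 -c "
from bench import order
print(order.hand_in())"
```

```text
the job is handed in; nothing more can be done
None
```

The job is done and handed in at about 30 s on the robot's clock, well under the 64 s limit. I lifted the brass weight out of its bay with the hook picker, set it on the scale's pan, unhooked it and put the picker back in its stand. The fingers never touched the brass weight.

**Last checks:**
- **Brass weight:** it stands upright near the middle of the pan. The bail measured about (475, −309) mm and the pan centre about (475, −307) mm. The networks' single readings of the two scatter by 4–6 mm, and one wrist-camera reading put the pan centre up to 6 mm nearer in x.
- **Picker:** its guard plate lies flat on the stand, within 1 mm and 0.1° of where it started. I let go with no contact force showing at the wrist, at the same height where I first gripped it.
- **Steel weight:** it still reads in its own bay, (621, 13) mm against (622, 14) mm at the start.
- **Arm and forces:** the arm stands clear with the gripper open. The largest wrist force reported was about 6 N, at the first grip.

No check failed. The last steel-weight reading and the last scene-camera reading of the brass weight had low confidence (0.42 and 0.47). For the brass weight, earlier readings and the final picture agree with it.

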